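Set out the batch containers on their colour-coded check stands

ROBOT

A 6-joint arm with a two-finger parallel gripper is mounted at the origin on a cart in front of the work surface, level with it; the furniture and walls round the work are solid. World frame = base frame: x ahead of the robot, y to its left, z up, the work surface at z = 0. Lengths are in m, angles in rad, forces in N, time in s.
With the tool pointing down it reaches from about 0.3 to 0.775 m from the base axis. Payload 14.6 kg.
Tool frame: the origin (TCP) lies midway between the tips of the shut fingers; the grasp point (between the pads) lies 19 mm behind it (ctrl.tcp_to_grasp is the z of the grasp point in the tool frame, in m); z points along the fingers, y is the line along which they close (so a half turn about z gives the same grasp; the last joint's range is limited). The gripper opens to 94 mm and grips with 3 to 60 N. Pads are 16 mm wide; open, the fingers measure 119 mm over their backs; the gripper's body (75 mm by 177 mm) begins 78 mm behind the grasp point.
Start: joints at [-0.067, 0.3, 1.521, -0, 1.321, -0.067], TCP at [0.55, -0, 0.205] pointing down, gripper open.
Joint ranges: [-3.03, 3.03], [-0.79, 2.21], [0.23, 2.52], [-1.04, 4.18], [0, 3.07], [-2.55, 2.55]. Speed limits (rad/s): [2.22, 2.22, 2.57, 3.14, 3.14, 3.14].

INTERFACE

Orientations are given as [roll, pitch, yaw] about the fixed x, y, z axes, in that order (R = Rz(yaw) Ry(pitch) Rx(roll)).
In Python, from station import monitor, camera, ctrl gives the robot as it stands.
- The arm moves only by the tool apply_moves, never from a script. Its argument "plan" is one flat list of numbers, 4 for each row, row after row: the shift along the tool's x, y, z in mm, then the turn about the tool's z in rad. In form: [dx, dy, dz, spin, dx, dy, dz, spin, ...]. A call has 1 to 20 rows; each row shifts and turns the commanded pose from where the row before left it, along the tool's axes as they then stand; what a row does not reach is not made up. A row lasts 1/10 s, in which the tool goes at most 50 mm and 8.59 degrees, less where a joint would pass 70% of its speed; a pose out of reach is approached as far as the arm can. A call is refused whole if a number of a shift passes 50 or a number of a turn 0.15, either way. A call with a gripper value outside its range is refused whole. "hand" is the gripper command: -1 is shut, 1 is fully open, values between are in proportion, set as the call begins (left out, the last holds). The fingers move at their own pace and stop on an object; "squeeze" is the grip in N (left out, the last holds). Time passes only in rows, so rows that do not move let the fingers close. It gives the time, the measured TCP pose, the force, the opening and the grip force at its end, in the units of the state.
- monitor.get_obs(): the state, without advancing time (a new reading comes with each control period).
- camera(name): name is "scene" or "side" or "wrist"; returns a dict with "image" (420x560x3 uint8, red, green, blue), "range_z" (420x560 float32, m along the optical axis (not along the pixel's ray), 0 where there is no reading), "mtx" (3x3 intrinsics, pixels), "rvec" (rotation vector, rad) and "tvec" (3), from world to camera coordinates, as OpenCV has them. Camera axes: x right, y down, z forward; pixel columns grow to the right and rows downward; lengths in m; the calibration is good to about 2 mm. A picture is of the moment at which its call begins.
- ctrl.hand_in(): hands the job in; it is judged then, once.
The state is a dict: "time_s": time; "qpos": joint angles; "joint_vel": joint speeds; "tau": joint torques, N m; "ee_pos": TCP position; "eef_rot": TCP orientation; "force": force on the tool from outside, world axes, zero at the start; "moment": the same for the moment, N m; "grip_width": finger opening in m; "grip_force": force on a finger pad.
Only numpy, scipy, OpenCV 4.12 (cv2) and the standard library are available. Lean on these libraries where they do the work, as an engineer would, in place of code of your own. Each camera call takes 0.05 s, during which the arm holds its last target. There are 200 camera calls.

TASK

Set out the four containers of the next batch for the pharmacist's check: the white-lidded jar on the white stand, the blue-lidded jar on the blue stand, the red-lidded jar on the red stand and the brown bottle on the brown stand. Keep each one upright, set it down gently (no dropping) in the middle of the ring printed on its stand, and let go. Leave the timer and the label roll where they are.

Things in the scene. Friction and masses are not known exactly. Their poses are not given: they have to be found in the camera images.
- jar_white_mid (a point): white ointment jar with a white screw lid, round, 62 mm across and 58 mm high, 0.06 to 0.21 kg, loose, standing upright on the worktop. The point is on its axis half-way up (29 mm above its underside); z is up its axis. It goes on the white stand. Straight-sided: it can be gripped across the body or lid.
- jar_blue_mid (a point): white ointment jar with a blue screw lid, round, 50 mm across and 46 mm high, 0.06 to 0.21 kg, loose, standing upright on the worktop. The point is on its axis half-way up (23 mm above its underside); z is up its axis. It goes on the blue stand. Straight-sided: it can be gripped across the body or lid.
- jar_red_mid (a point): white ointment jar with a red screw lid, round, 45 mm across and 40 mm high, 0.06 to 0.21 kg, loose, standing upright on the worktop. The point is on its axis half-way up (20 mm above its underside); z is up its axis. It goes on the red stand. Straight-sided: it can be gripped across the body or lid.
- bottle_brown_mid (a point): brown glass bottle with a black cap and white label, round, 40 mm across and 86 mm high, 0.06 to 0.21 kg, loose, standing upright on the worktop. The point is on its axis half-way up (43 mm above its underside); z is up its axis. It goes on the brown stand. The body is full width up to about half its height and narrows to the neck above; grip it at half height.
- stand_white_top (a point): fixed low round stand, 84 mm across and 15 mm high, grey with a flat white top (79 mm across, no lip) that bears a thin black printed ring, 67 mm inside diameter, for the foot of the matching container. The point is the centre of the top surface.
- stand_blue_top (a point): fixed low round stand, 84 mm across and 15 mm high, grey with a flat blue top (79 mm across, no lip) that bears a thin white printed ring, 55 mm inside diameter, for the foot of the matching container. The point is the centre of the top surface.
- stand_red_top (a point): fixed low round stand, 84 mm across and 15 mm high, grey with a flat red top (79 mm across, no lip) that bears a thin white printed ring, 50 mm inside diameter, for the foot of the matching container. The point is the centre of the top surface.
- stand_brown_top (a point): fixed low round stand, 84 mm across and 15 mm high, grey with a flat brown top (79 mm across, no lip) that bears a thin white printed ring, 45 mm inside diameter, for the foot of the matching container. The point is the centre of the top surface.
- label_roll_mid (a point): roll of white labels lying flat, 70 mm across and 36 mm high, loose; a bystander to leave alone. The point is its centre (18 mm up).
- timer_mid (a point): white kitchen-type timer with red and grey keys lying flat, 66 x 66 x 19 mm, loose; a bystander to leave alone. The point is its centre.
Mind the look-alikes: they are no part of the job. Leave any orange look-alike of the part that bears bottle_brown_mid alone.

How it is judged:
By the outcome, as a careful person would: the job done as asked, in the order asked, and still so for the second after the job is handed in, with the robot touching nothing.
It also fails if it takes over 118 s, if anything falls off the work surface, if the arm or the gripper's body presses on something with over 40 N, if the wrist force passes 120 N, or if a joint passes its speed limit or range.

## Working session

There is one attempt and no reset: what is moved stays moved. The work goes in short steps, Python scripts to look and compute and a tool call to move; the robot and the scene stay as the last step left them, time stands still between calls to the robot, and variables do not carry over. Pictures are saved under pics/ and viewed, at most 14 in all, crops included, and the job is handed in when it is done.

Besides the shell and the picture viewer there is one more tool, called after "Emit:" as name(argument=value, ...) on one line, values as JSON. apply_moves: Moves the arm, as the interface text tells. Its arguments: {"type":"object","properties":{"plan":{"type":"array","items":{"type":"number"}},"hand":{"type":"number"},"squeeze":{"type":"number"}},"required":["plan"]}

```bash
mkdir -p pics; cat > h.py <<'E'
import numpy as np,cv2
from station import monitor,camera,ctrl
def snap(n,fn=None):
    c=camera(n)
    if fn: cv2.imwrite('pics/'+fn,c['image'][:,:,::-1])
    return c
def ray(c,uv,z):
    R=cv2.Rodrigues(np.array(c['rvec'],float))[0];t=np.array(c['tvec'],float).ravel()
    p=cv2.undistortPoints(np.array(uv,float).reshape(-1,1,2),np.array(c['mtx'],float),None).reshape(-1,2)
    d=np.c_[p,np.ones(len(p))]@R; o=-R.T@t
    return o+d*((z-o[2])/d[:,2])[:,None]
def cloud(c):
    R=cv2.Rodrigues(np.array(c['rvec'],float))[0];t=np.array(c['tvec'],float).ravel()
    v,u=np.mgrid[:420,:560];Z=c['range_z'];K=c['mtx']
    P=np.stack([(u-K[0][2])/K[0][0]*Z,(v-K[1][2])/K[1][1]*Z,Z],-1)
    return (P-t)@R
E
python3 - <<'E'
from h import *
for n in('scene','side','wrist'):
    c=snap(n,n+'0.png'); R=cv2.Rodrigues(np.array(c['rvec'],float))[0];print(n,-R.T@np.array(c['tvec']).ravel())
o=monitor.get_obs();print(o['ee_pos'],o['eef_rot'],o['time_s'],ctrl.tcp_to_grasp,o['grip_width'])
E
```

```text
scene [-0.13697415 -0.72716147  0.53164317]
side [ 0.25812835 -0.70630807  0.61173264]
wrist [0.55124305 0.07866686 0.38483921]
[ 5.49781416e-01 -5.27543641e-06  2.05016250e-01] [-3.14068295e+00 -8.75593224e-06  1.57079622e+00] 0.15 -0.0188 0.0938024517919083
```

View pics/scene0.png

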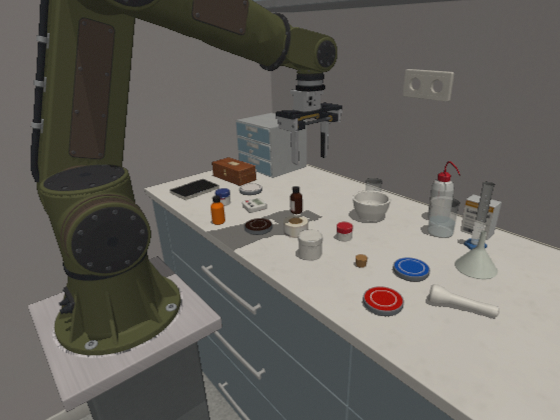

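View pics/side0.png

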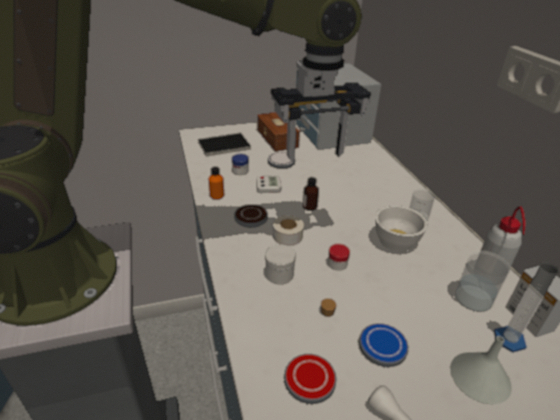

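Side view candidates:
- **Jars:** white jar (280,262), blue jar (240,163), red jar (339,256). The label roll at (288,230) could be mistaken for the white jar, so I'll leave it.
- **Bottles:** brown bottle (312,194). The orange one at (216,184) is the look-alike.
- **Stands:** white (282,158), blue (384,343), red (311,376), brown (251,214).
- **Timer:** (268,184), to be left.

```bash
python3 - <<'E'
from h import *
S={'side':dict(jw=(280,250,.058,.031),jb=(240,158,.046,.025),jr=(339,252,.040,.0225),bb=(312,182,.086,.012),sw=(282,158,.015,.0395),sb=(384,343,.015,.0395),sr=(311,376,.015,.0395),sn=(251,214,.015,.0395),orange=(216,172,.086,.012),roll=(288,225,.036,.035),timer=(268,184,.019,.033),cork=(328,304,.02,.012)),
'scene':dict(jw=(310,238,.058,.031),jb=(223,193,.046,.025),jr=(345,228,.040,.0225),bb=(296,190,.086,.012),sw=(251,188,.015,.0395),sb=(411,268,.015,.0395),sr=(383,299,.015,.0395),sn=(259,226,.015,.0395))}
for n,d in S.items():
    c=snap(n);P=cloud(c)
    for k,(u,v,h,r) in d.items():
        g=ray(c,[(u,v)],h)[0]
        m=(np.hypot(P[...,0]-g[0],P[...,1]-g[1])<r*1.8)&(abs(P[...,2]-h)<.005)&(c['range_z']>0)
        m=m.astype(np.uint8);nl,L,st,ce=cv2.connectedComponentsWithStats(m)
        if nl<2: print(n,k,g.round(3),'none');continue
        i=1+st[1:,4].argmax();q=P[L==i]
        (cx,cy),rr=cv2.minEnclosingCircle(q[:,:2].astype(np.float32))
        print(n,k,'ray',g.round(3)[:2],'circ',round(cx,4),round(cy,4),'r',round(rr,4),'z',q[:,2].mean().round(4),len(q))
c=cv2.imread('pics/side0.png')[130:300,180:380];cv2.imwrite('pics/crop.png',cv2.resize(c,None,fx=3.5,fy=3.5,interpolation=2))
E
```

```text
side jw ray [ 0.452 -0.097] circ 0.4487 -0.1088 r 0.0324 z 0.0589 556
side jb ray [0.458 0.325] circ 0.4569 0.3275 r 0.0258 z 0.0469 148
side jr ray [ 0.576 -0.114] circ 0.5789 -0.1093 r 0.024 z 0.0409 277
side bb ray [0.588 0.093] circ 0.5905 0.106 r 0.0116 z 0.0863 55
side sw ray [0.591 0.352] circ 0.586 0.3516 r 0.0431 z 0.0163 276
side sb ray [ 0.573 -0.328] circ 0.5722 -0.3249 r 0.0432 z 0.0163 1608
side sr ray [ 0.43  -0.355] circ 0.4288 -0.3533 r 0.0432 z 0.0162 2006
side sn ray [0.436 0.096] circ 0.4349 0.0999 r 0.0438 z 0.0162 588
side orange ray [0.371 0.195] circ 0.3692 0.2087 r 0.0091 z 0.0857 30
side roll ray [0.502 0.006] circ 0.5041 0.0079 r 0.0374 z 0.0369 424
side timer ray [0.51  0.214] circ 0.513 0.2261 r 0.0417 z 0.0187 314
side cork ray [ 0.51  -0.225] circ 0.5078 -0.2271 r 0.0154 z 0.0224 190
scene jw ray [ 0.439 -0.121] circ 0.4467 -0.1102 r 0.0315 z 0.0586 270
scene jb ray [0.449 0.306] circ 0.4556 0.3237 r 0.0274 z 0.0464 88
scene jr ray [ 0.568 -0.122] circ 0.5767 -0.1115 r 0.0226 z 0.0407 123
scene bb ray [0.577 0.087] circ 0.5864 0.1018 r 0.0095 z 0.0847 16
scene sw ray [0.586 0.342] circ 0.5845 0.3508 r 0.045 z 0.0161 188
scene sb ray [ 0.568 -0.33 ] circ 0.572 -0.327 r 0.0435 z 0.0162 615
scene sr ray [ 0.426 -0.357] circ 0.4281 -0.3549 r 0.0435 z 0.0159 862
scene sn ray [0.431 0.085] circ 0.4338 0.0982 r 0.0434 z 0.0158 334
```

View pics/crop.png

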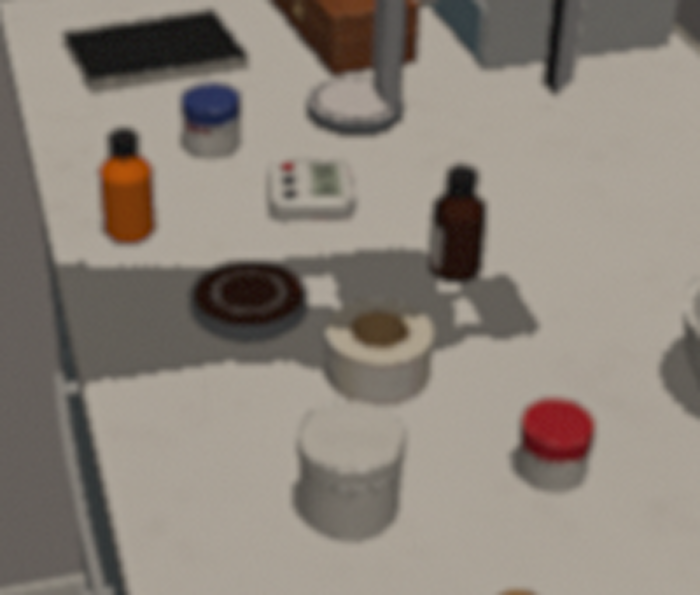

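View pics/wrist0.png

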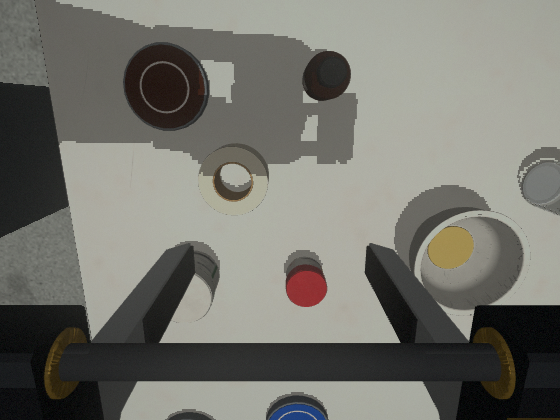

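The crop shows the brown bottle with white label and black cap at (460,230), separate from the orange look-alike at (128,190). The white, blue and red jars are at (350,470), (210,120) and (557,445). The wrist view shows the brown stand at (165,87), bottle (327,75), label roll (233,180) and red lid (306,285).

```bash
cat >> h.py <<'E'
def top(c,g,h,r,tol=.004):
    """circle of the top surface near g from range data"""
    P=cloud(c);m=(np.hypot(P[...,0]-g[0],P[...,1]-g[1])<r*1.35)&(abs(P[...,2]-h)<tol)&(c['range_z']>0)
    n,L,st,_=cv2.connectedComponentsWithStats(m.astype(np.uint8))
    if n<2: return None
    m=(L==1+st[1:,4].argmax()).astype(np.uint8)
    k=max(cv2.findContours(m,0,1)[0],key=cv2.contourArea)
    q=ray(c,k.reshape(-1,2),h)[:,:2].astype(np.float32)
    (x,y),R=cv2.minEnclosingCircle(q);M=q.min(0)/2+q.max(0)/2
    return np.round([x,y,R,M[0],M[1],m.sum()],4)
T=dict(jw=(.448,-.1095,.058,.031),sw=(.585,.351,.015,.042),jb=(.456,.3256,.046,.025),sb=(.572,-.326,.015,.042),jr=(.578,-.110,.040,.0225),sr=(.4285,-.354,.015,.042),bb=(.5885,.104,.086,.0115),sn=(.434,.099,.015,.042))
E
python3 - <<'E'
from h import *
c=snap('wrist')
for k in('jw','jr','bb','sn'):print(k,top(c,T[k],T[k][2],T[k][3]))
G={}
for n in('scene','side'):
    c=snap(n);P=cloud(c)[c['range_z']>0]
    P=P[(P[:,2]>.03)&(P[:,2]<.6)&(P[:,0]>.25)&(P[:,0]<.9)&(abs(P[:,1])<.65)]
    for p in P:
        k=(int(p[0]/.04),int(np.floor(p[1]/.04)));G[k]=max(G.get(k,0),p[2])
for i in range(6,22):print('%.2f'%(i*.04),' '.join('%3d'%(G.get((i,j),0)*1000) for j in range(-15,16)))
E
```

```text
jw [ 4.533e-01 -1.094e-01  3.150e-02  4.594e-01 -1.100e-01  1.248e+03]
jr [ 5.794e-01 -1.078e-01  2.330e-02  5.800e-01 -1.078e-01  1.253e+03]
bb [5.924e-01 1.063e-01 1.180e-02 5.923e-01 1.064e-01 7.010e+02]
sn [4.378e-01 9.800e-02 4.200e-02 4.377e-01 9.820e-02 5.851e+03]
0.24   0   0   0   0   0   0   0   0   0   0   0   0   0 580 538 524   0   0   0   0   0   0   0   0   0   0   0   0   0   0   0
0.28   0   0   0   0   0   0   0   0   0   0   0   0   0 580 524 512 511   0   0   0   0   0   0   0   0   0   0   0   0   0   0
0.32   0   0   0   0   0   0   0   0   0   0   0   0   0 581 582 497 492   0   0  56  84   0   0   0   0   0   0   0   0   0   0
0.36   0   0   0   0   0   0   0   0   0   0   0   0   0 573 584 481   0   0   0  69  90   0   0   0   0   0   0   0   0   0   0
0.40   0   0   0   0   0   0   0   0   0   0   0  61  62 552 567 465 460   0   0   0   0   0  49  49   0   0   0   0   0   0   0
0.44   0   0   0   0   0   0   0   0   0   0   0  61  61 541 563 563   0   0   0   0   0   0  49  50   0   0   0   0   0   0   0
0.48   0   0   0  34  41   0   0   0   0   0   0   0  
[... 535 characters left out ...]
586 586 586 586 586   0   0   0  63  62  62  62  63   0
0.68   0   0   0  42 103  41   0   0   0   0   0  64 586 586 586 586 586 586 586 586 586 586   0 586 200 202 202 201 202 202 200
0.72   0   0   0   0  39   0   0   0   0   0   0  66 586 586 586 586 586 586 586 586 586 586   0 586 586 202 202 202 203 202 202
0.76   0   0   0   0   0 178 178  98  98  98   0  64 586 586 586 586 586 586 586   0 586 586 586 586 586 203 586 202 203 204 202
0.80   0   0   0   0   0 178 177 100 171  98   0   0 586 586 586 586 586 586 586 586 586 586 586 586 586 202 586 204 203 203 202
0.84   0   0   0   0   0 103 103 103 188 188 122 586 586 586 586 586 586 586 586 586   0 586 586   0 586 203 586 204 204 203 202
```

Emit:
apply_moves(plan=[-10,-10,-2,0,-15,-15,0,0,-22,-20,0,0,-22,-20,0,0,-20,-18,0,0,-13,-12,0,0,-8,-7,0,0,0,0,0,0,0,0,0,0], hand=1)

```text
time_s: 1.3
ee_pos: [0.4481, -0.1099, 0.2076]
eef_rot: [3.141, -0.0, 1.57]
force: [0.4, 0.4, 0.3]
grip_width: 0.0939
grip_force: 0.0
```

```bash
python3 - <<'E'
from h import *
c=snap('wrist','w1.png')
for k in('jw','jr'):print(k,top(c,T[k],T[k][2],T[k][3]))
o=monitor.get_obs();print(o['ee_pos'],o['eef_rot'],o['time_s'])
E
```

```text
jw [ 4.501e-01 -1.089e-01  3.130e-02  4.500e-01 -1.091e-01  3.191e+03]
jr [ 5.787e-01 -1.089e-01  2.310e-02  5.789e-01 -1.083e-01  1.557e+03]
[ 0.44829005 -0.10969417  0.20748452] [ 3.14143759e+00 -5.35383753e-05  1.57105060e+00] 1.35
```

Emit:
apply_moves(plan=[0,1,10,0,0,0,20,0,0,0,30,0,0,0,35,0,0,0,35,0,0,0,30,0,0,0,20,0,0,0,10,0,0,0,3,0,0,0,0,0,0,0,0,0], hand=1)

```text
time_s: 2.45
ee_pos: [0.4495, -0.1101, 0.0152]
eef_rot: [3.14, 0.0, 1.571]
force: [-0.2, 0.1, 0.8]
grip_width: 0.0935
grip_force: 0.0
```

Emit:
apply_moves(plan=[0,0,0,0,0,0,0,0,0,0,0,0,0,0,0,0,0,0,0,0,0,0,0,0,0,0,0,0,0,0,0,0], hand=-1, squeeze=20)

```text
time_s: 3.25
ee_pos: [0.449, -0.11, 0.0146]
eef_rot: [3.142, 0.0, 1.571]
force: [-1.5, -0.0, 5.0]
grip_width: 0.0608
grip_force: 20.0
```

Emit:
apply_moves(plan=[0,0,-10,0,0,0,-25,0,0,0,-40,0,0,0,-45,0,0,0,-40,0,0,0,-20,0,0,0,-10,0,10,4,0,0,25,9,0,0,40,15,0,0,45,16,0,0,45,17,0,0,45,16,0,0,45,17,0,0,45,16,0,0,40,15,0,0,20,8,0,0,10,3,0,0,0,0,0,0,0,0,0,0])

```text
time_s: 5.25
ee_pos: [0.5846, 0.2592, 0.2037]
eef_rot: [-3.14, 0.001, 1.57]
force: [-0.4, 0.4, -1.0]
grip_width: 0.061
grip_force: 20.0
```

```bash
python3 - <<'E'
from h import *
c=snap('wrist','w2.png')
for k in('sw','jb'):print(k,top(c,T[k],T[k][2],T[k][3]))
P=cloud(c);P=P[c['range_z']>0]
for lo,hi in((.05,.08),(.15,.22)):
    q=P[(P[:,2]>lo)&(P[:,2]<hi)&(P[:,1]>.3)&(P[:,0]>.5)];print(lo,np.percentile(q,[0.5,50,99.5],axis=0).round(3).tolist(),len(q))
o=monitor.get_obs();print(o['ee_pos'],o['eef_rot'],o['time_s'],o['grip_width'],o['qpos'])
E
```

```text
sw [5.892e-01 3.514e-01 4.170e-02 5.892e-01 3.513e-01 5.788e+03]
jb [4.599e-01 3.280e-01 2.560e-02 4.596e-01 3.280e-01 2.369e+03]
0.05 [[0.589, 0.392, 0.05], [0.729, 0.395, 0.063], [0.819, 0.425, 0.08]] 1503
0.15 [[0.717, 0.391, 0.15], [0.725, 0.392, 0.16], [0.748, 0.398, 0.178]] 689
[0.58473393 0.25900188 0.20419444] [-3.14104176e+00  3.43017046e-04  1.56991163e+00] 5.3 0.06111736428110632 [ 3.59759729e-01  5.04353239e-01  1.24043659e+00 -1.28479858e-04
  1.39743932e+00  3.60666720e-01]
```

View pics/w2.png

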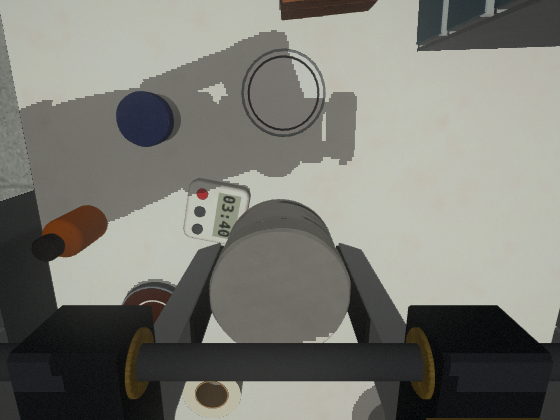

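Emit:
apply_moves(plan=[10,2.5,0,0,20,0,0,0,25,0,0,0,20,0,0,0,12,0,0,0,4.5,0,0,0,0,0,10,0,0,0,25,0,0,0,35,0,0,0,40,0,0,0,30,0,0,0,15,0,0,0,8,0,0,0,5,0,0,0,0,0,0,0,0,0])

```text
time_s: 6.9
ee_pos: [0.588, 0.3517, 0.0377]
eef_rot: [3.14, -0.001, 1.571]
force: [-0.3, -0.0, -1.0]
grip_width: 0.0608
grip_force: 20.0
```

Emit:
apply_moves(plan=[0,0,2,0,0,0,1,0,0,0,1,0,0,0,1,0,0,0,0,0,0,0,0,0])

```text
time_s: 7.5
ee_pos: [0.5875, 0.3515, 0.0314]
eef_rot: [-3.142, 0.0, 1.571]
force: [0.0, -0.3, -0.9]
grip_width: 0.0613
grip_force: 20.0
```

Emit:
apply_moves(plan=[-1,0,0.5,0,0,0,0.5,0,0,0,0.5,0,0,0,0,0,0,0,0,0])

```text
time_s: 8.0
ee_pos: [0.5875, 0.3505, 0.0299]
eef_rot: [3.142, 0.0, 1.571]
force: [0.3, 0.1, -2.1]
grip_width: 0.061
grip_force: 20.0
```

```bash
python3 - <<'E'
from h import *
for n in('side','scene'):
    c=snap(n,n+'3.png')
    print(n,top(c,(.587,.3505),.073,.031))
c=cv2.imread('pics/side3.png')[110:190,240:340];cv2.imwrite('pics/crop3.png',cv2.resize(c,None,fx=6,fy=6,interpolation=2))
E
```

```text
side [5.863e-01 3.448e-01 4.080e-02 5.865e-01 3.503e-01 1.980e+02]
scene [5.852e-01 3.451e-01 4.180e-02 5.856e-01 3.487e-01 1.040e+02]
```

View pics/crop3.png

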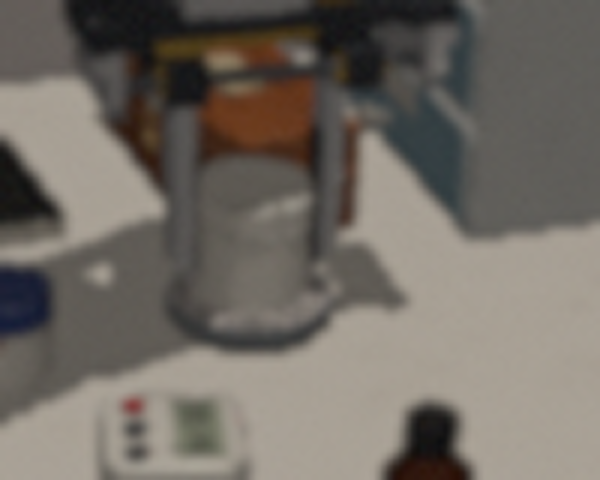

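Emit:
apply_moves(plan=[0,0,0.5,0,0,0,0.3,0,0,0,0,0])

```text
time_s: 8.4
ee_pos: [0.5876, 0.3506, 0.0296]
eef_rot: [3.141, -0.0, 1.571]
force: [-3.2, -1.2, 4.4]
grip_width: 0.0613
grip_force: 20.0
```

Emit:
apply_moves(plan=[0,0,0,0,0,0,0,0,0,0,0,0,0,0,0,0,0,0,-10,0,0,0,-25,0,0,0,-40,0,0,0,-45,0,0,0,-30,0,0,0,-15,0,0,-10,-5,0,0,-25,0,0,0,-35,0,0,-4,-30,0,0,-10,-18,0,0,-9,-8,0,0,-1,-3,0,0,0,0,0,0,0,0,0,0], hand=1)

```text
time_s: 10.3
ee_pos: [0.4585, 0.3267, 0.1985]
eef_rot: [-3.141, 0.0, 1.571]
force: [-0.1, 0.9, 0.3]
grip_width: 0.0939
grip_force: 0.0
```

```bash
python3 - <<'E'
from h import *
c=snap('wrist','w4.png')
print('sw',top(c,T['sw'],.015,.042),'jw',top(c,T['sw'],.073,.031));print('jb',top(c,T['jb'],.046,.025))
for n in('side','scene'):
    d=snap(n);print(n,'jw',top(d,T['sw'],.073,.031),'jb',top(d,T['jb'],.046,.025))
o=monitor.get_obs();print(o['ee_pos'],o['time_s'])
E
```

```text
sw [5.882e-01 3.522e-01 4.190e-02 5.835e-01 3.517e-01 1.633e+03] jw [5.876e-01 3.516e-01 3.160e-02 5.876e-01 3.514e-01 3.938e+03]
jb [4.588e-01 3.287e-01 2.530e-02 4.588e-01 3.289e-01 2.052e+03]
side jw [5.852e-01 3.483e-01 3.720e-02 5.860e-01 3.486e-01 1.900e+02] jb [4.570e-01 3.262e-01 3.000e-02 4.563e-01 3.264e-01 1.370e+02]
scene jw [5.845e-01 3.496e-01 3.710e-02 5.858e-01 3.492e-01 1.020e+02] jb [4.556e-01 3.260e-01 2.910e-02 4.553e-01 3.256e-01 8.600e+01]
[0.45866976 0.32665029 0.19868504] 10.45
```

View pics/w4.png

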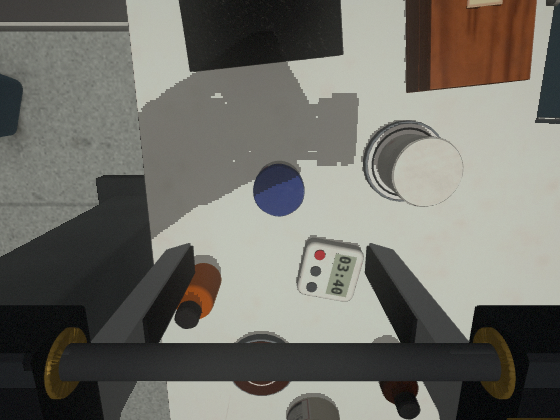

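Emit:
apply_moves(plan=[1.2,-0.5,10,0,0,0,25,0,0,0,40,0,0,0,40,0,0,0,35,0,0,0,20,0,0,0,12,0,0,0,5,0,0,0,1.5,0,0,0,0,0,0,0,0,0])

```text
time_s: 11.55
ee_pos: [0.4584, 0.328, 0.0116]
eef_rot: [3.14, -0.001, 1.571]
force: [0.4, 0.3, 0.3]
grip_width: 0.0939
grip_force: 0.0
```

Emit:
apply_moves(plan=[0,0,0,0,0,0,0,0,0,0,0,0,0,0,0,0,0,0,0,0,0,0,0,0,0,0,0,0,0,0,0,0], hand=-1, squeeze=20)

```text
time_s: 12.35
ee_pos: [0.458, 0.3277, 0.0107]
eef_rot: [-3.142, -0.0, 1.571]
force: [-0.2, -1.0, 0.5]
grip_width: 0.048
grip_force: 20.0
```

Emit:
apply_moves(plan=[0,0,-10,0,0,0,-25,0,0,0,-40,0,0,0,-45,0,0,0,-40,0,0,0,-20,0,0,0,-10,0,-10,2,0,0,-25,4,0,0,-40,7,0,0,-47,7,0,0,-47,7,0,0,-47,7,0,0,-47,7,0,0,-47,7,0,0,-47,7,0,0,-47,7,0,0,-47,7,0,0,-47,7,0,0,-47,7,0,0])

```text
time_s: 14.35
ee_pos: [0.5399, -0.2196, 0.1988]
eef_rot: [-3.139, -0.001, 1.57]
force: [-1.0, 0.6, -1.5]
grip_width: 0.048
grip_force: 20.0
```

Emit:
apply_moves(plan=[-47,8,0,0,-47,8,0,0,-40,8,0,0,-22,5,0,0,-13,2,0,0,0,0,0,0,0,0,0,0])

```text
time_s: 15.05
ee_pos: [0.5713, -0.386, 0.1991]
eef_rot: [-3.14, -0.001, 1.571]
force: [0.2, -0.5, -1.0]
grip_width: 0.0482
grip_force: 20.0
```

```bash
python3 - <<'E'
from h import *
c=snap('wrist','w5.png')
for k in('sb','sr'):print(k,top(c,T[k],T[k][2],T[k][3]))
o=monitor.get_obs();print(o['ee_pos'],o['eef_rot'],o['time_s'],o['grip_width'])
E
```

```text
sb [ 5.739e-01 -3.264e-01  4.170e-02  5.738e-01 -3.267e-01  5.490e+03]
sr [ 4.306e-01 -3.542e-01  4.220e-02  4.304e-01 -3.537e-01  5.194e+03]
[ 0.57158171 -0.38565924  0.19974487] [-3.14040812e+00 -9.93181607e-04  1.57105598e+00] 15.1 0.04807387885056373
```

View pics/w5.png

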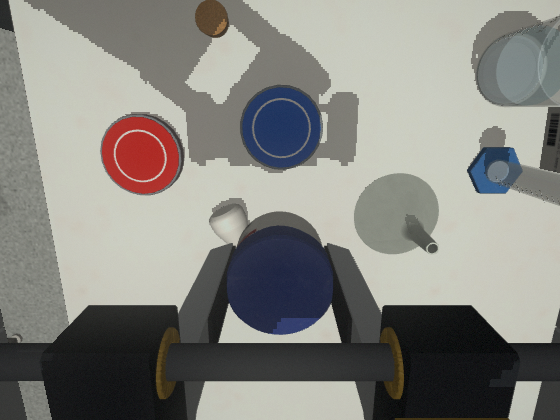

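Emit:
apply_moves(plan=[10,1.5,0,0,20,0,0,0,18,0,0,0,8,0,0,0,2.5,0,0,0,0,0,10,0,0,0,25,0,0,0,35,0,0,0,40,0,0,0,30,0,0,0,15,0,0,0,8,0,0,0,4,0,0,0,0,0,0,0,0,0])

```text
time_s: 16.6
ee_pos: [0.574, -0.3282, 0.035]
eef_rot: [3.14, 0.001, 1.571]
force: [-0.2, -0.2, -0.1]
grip_width: 0.048
grip_force: 20.0
```

Emit:
apply_moves(plan=[0,0,2,0,0,0,1.5,0,0,0,1,0,0,0,1,0,0,0,0,0,0,0,0,0,0,0,0,0])

```text
time_s: 17.3
ee_pos: [0.5735, -0.3279, 0.0282]
eef_rot: [3.141, 0.0, 1.571]
force: [-0.5, 0.5, -0.8]
grip_width: 0.048
grip_force: 20.0
```

Emit:
apply_moves(plan=[0.6,-0.4,1,0,0,0,0.7,0,0,0,0.5,0,0,0,0.3,0,0,0,0,0,0,0,0,0])

```text
time_s: 17.9
ee_pos: [0.5731, -0.3272, 0.0257]
eef_rot: [-3.142, 0.0, 1.571]
force: [-0.3, -0.0, 0.4]
grip_width: 0.0481
grip_force: 20.0
```

```bash
python3 - <<'E'
from h import *
o=monitor.get_obs();print(o['ee_pos'],o['force'])
for n in('side','scene'):
    c=snap(n,n+'6.png')
    print(n,top(c,(.572,-.326),.061,.025),top(c,(.572,-.326),.015,.042))
c=cv2.imread('pics/side6.png')[250:400,310:470];cv2.imwrite('pics/crop6.png',cv2.resize(c,None,fx=4,fy=4,interpolation=2))
E
```

```text
[ 0.57308362 -0.32721744  0.02569092] [-0.34360888 -0.01445968  0.42153898]
side [ 5.722e-01 -3.356e-01  3.370e-02  5.722e-01 -3.314e-01  4.970e+02] [ 5.709e-01 -3.275e-01  4.280e-02  5.714e-01 -3.279e-01  7.590e+02]
scene [ 5.720e-01 -3.356e-01  3.640e-02  5.722e-01 -3.337e-01  1.520e+02] [ 5.690e-01 -3.282e-01  4.380e-02  5.689e-01 -3.275e-01  3.540e+02]
```

View pics/crop6.png

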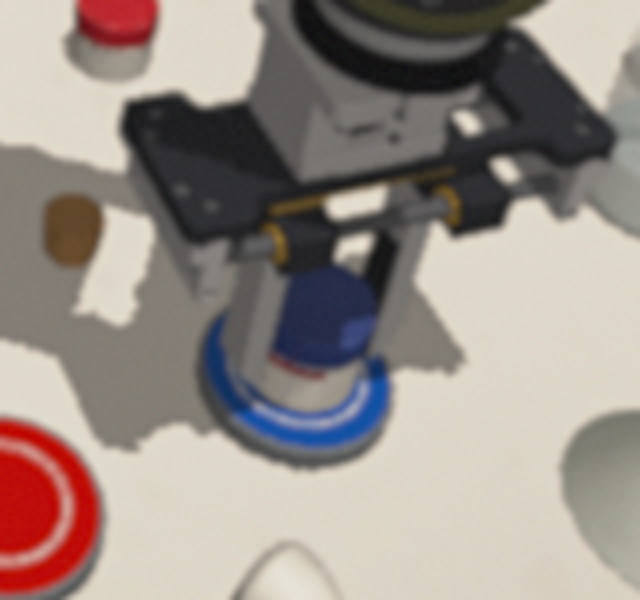

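Emit:
apply_moves(plan=[0,0,0.4,0,0,0,0,0,0,0,0,0])

```text
time_s: 18.3
ee_pos: [0.5731, -0.3273, 0.0256]
eef_rot: [3.141, 0.0, 1.571]
force: [-3.5, 1.2, 5.4]
grip_width: 0.048
grip_force: 20.0
```

Emit:
apply_moves(plan=[0,0,0,0,0,0,0,0,0,0,0,0,0,0,0,0,0,0,-10,0,0,0,-25,0,0,0,-40,0,0,0,-45,0,0,0,-30,0,0,0,-15,0,0,0,-5,0,0,0,0,0,0,0,0,0], hand=1)

```text
time_s: 19.6
ee_pos: [0.5726, -0.3269, 0.1933]
eef_rot: [-3.139, -0.002, 1.571]
force: [0.8, 0.9, -1.0]
grip_width: 0.0939
grip_force: 0.0
```

```bash
cat >> h.py <<'E'
def mc(m):
    k=max(cv2.findContours(m.astype(np.uint8),0,1)[0],key=cv2.contourArea);return k.reshape(-1,2)
E
python3 - <<'E'
from h import *
o=monitor.get_obs();print(o['ee_pos'],o['force'])
c=snap('wrist','w7.png')
print('jb',top(c,(.573,-.327),.061,.025),'sb',top(c,T['sb'],.015,.042),'sr',top(c,T['sr'],.015,.042))
for n in('side','scene'):
    d=snap(n); print(n,top(d,(.572,-.326),.061,.025))
E
```

```text
[ 0.57264953 -0.3269068   0.19329219] [ 0.84314821  0.8693938  -0.99001819]
jb [ 5.746e-01 -3.263e-01  2.540e-02  5.746e-01 -3.263e-01  2.288e+03] sb [ 5.741e-01 -3.259e-01  4.180e-02  5.740e-01 -3.257e-01  2.464e+03] sr [ 4.305e-01 -3.535e-01  4.230e-02  4.304e-01 -3.533e-01  4.710e+03]
side [ 5.708e-01 -3.265e-01  2.760e-02  5.718e-01 -3.268e-01  6.140e+02]
scene [ 5.700e-01 -3.298e-01  3.030e-02  5.700e-01 -3.283e-01  2.280e+02]
```

View pics/w7.png

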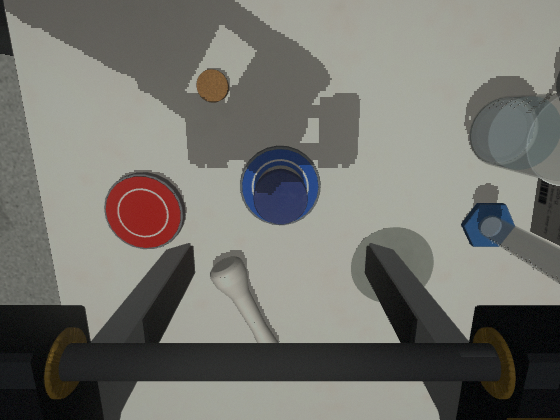

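Emit:
apply_moves(plan=[10,0,0,0,25,1,0,0,38,1,0,0,44,1,0,0,44,1,0,0,30,1,0,0,18,0,0,0,9,0,0,0,0,0,0,0,0,0,0,0])

```text
time_s: 20.75
ee_pos: [0.5781, -0.1101, 0.1951]
eef_rot: [-3.141, 0.0, 1.57]
force: [0.6, -1.1, 0.2]
grip_width: 0.0939
grip_force: 0.0
```

```bash
python3 - <<'E'
from h import *
o=monitor.get_obs();print(o['ee_pos'])
c=snap('wrist','w8.png')
print('jr',top(c,T['jr'],.040,.0225),'bb',top(c,T['bb'],.086,.0115),'sn',top(c,T['sn'],.015,.042))
P=cloud(c)[c['range_z']>0];q=P[(P[:,2]>.03)&(P[:,0]>.61)&(P[:,0]<.72)&(abs(P[:,1]+.09)<.05)];print('bowl xmin',q[:,0].min() if len(q) else None)
E
```

```text
[ 0.57806257 -0.11014791  0.19510315]
jr [ 5.798e-01 -1.087e-01  2.280e-02  5.799e-01 -1.089e-01  1.640e+03] bb None sn [4.381e-01 6.220e-02 2.230e-02 4.381e-01 5.930e-02 3.210e+02]
bowl xmin 0.61000583067153
```

Emit:
apply_moves(plan=[0.6,1,10,0,0,0,25,0,0,0,40,0,0,0,40,0,0,0,35,0,0,0,20,0,0,0,11,0,0,0,5,0,0,0,1,0,0,0,0,0,0,0,0,0])

```text
time_s: 21.9
ee_pos: [0.5796, -0.1087, 0.0092]
eef_rot: [3.14, 0.0, 1.571]
force: [0.2, -0.4, 0.2]
grip_width: 0.0937
grip_force: 0.0
```

Emit:
apply_moves(plan=[0,0,0,0,0,0,0,0,0,0,0,0,0,0,0,0,0,0,0,0,0,0,0,0,0,0,0,0,0,0,0,0], hand=-1, squeeze=20)

```text
time_s: 22.7
ee_pos: [0.579, -0.1086, 0.0082]
eef_rot: [-3.141, -0.0, 1.571]
force: [-0.7, -0.8, 0.7]
grip_width: 0.0432
grip_force: 20.0
```

Emit:
apply_moves(plan=[0,0,-10,0,0,0,-25,0,0,0,-40,0,0,0,-45,0,0,0,-40,0,0,0,-20,0,0,0,-10,0,-10,-5,0,0,-30,-15,0,0,-44,-21,0,0,-44,-21,0,0,-44,-21,0,0,-44,-21,0,0,-44,-21,0,0,-30,-14,0,0,-15,-7,0,0,-6,-3,0,0,0,0,0,0,0,0,0,0])

```text
time_s: 24.6
ee_pos: [0.4307, -0.4185, 0.1979]
eef_rot: [-3.141, -0.001, 1.572]
force: [0.6, -1.1, -1.4]
grip_width: 0.0437
grip_force: 20.0
```

```bash
python3 - <<'E'
from h import *
o=monitor.get_obs();print(o['ee_pos'],o['eef_rot'],o['grip_width'])
c=snap('wrist','w9.png')
print('sr',top(c,T['sr'],.015,.042))
E
```

```text
[ 0.43066799 -0.41848543  0.19793022] [-3.14133955e+00 -5.71466681e-04  1.57195905e+00] 0.043675239179401706
sr [ 4.293e-01 -3.542e-01  4.170e-02  4.294e-01 -3.540e-01  5.605e+03]
```

Emit:
apply_moves(plan=[10,-1.7,0,0,20,0,0,0,20,0,0,0,12,0,0,0,3,0,0,0,0,0,10,0,0,0,25,0,0,0,35,0,0,0,40,0,0,0,30,0,0,0,15,0,0,0,8,0,0,0,4,0,0,0,0,0,0,0,0,0])

```text
time_s: 26.15
ee_pos: [0.4289, -0.3551, 0.0324]
eef_rot: [3.14, 0.001, 1.571]
force: [-0.4, -0.5, -0.4]
grip_width: 0.0435
grip_force: 20.0
```

Emit:
apply_moves(plan=[0,0,2,0,0,0,1.5,0,0,0,1,0,0,0,1,0,0,0,0,0,0,0,0,0,0,0,0,0])

```text
time_s: 26.85
ee_pos: [0.4284, -0.3546, 0.0258]
eef_rot: [3.142, 0.0, 1.571]
force: [-0.1, -0.5, -1.4]
grip_width: 0.0432
grip_force: 20.0
```

Correct y by +1.1, x by +0.5, and lower 2.6 mm to contact.

Emit:
apply_moves(plan=[1.1,0.5,1,0,0,0,0.7,0,0,0,0.5,0,0,0,0.4,0,0,0,0.3,0,0,0,0,0,0,0,0,0])

```text
time_s: 27.55
ee_pos: [0.4289, -0.3536, 0.0232]
eef_rot: [3.142, 0.0, 1.571]
force: [-2.5, 1.9, 5.9]
grip_width: 0.0434
grip_force: 20.0
```

Contact (about 6 N). Release, lift, check.

Emit:
apply_moves(plan=[0,0,0,0,0,0,0,0,0,0,0,0,0,0,0,0,0,0,-10,0,0,0,-25,0,0,0,-40,0,0,0,-45,0,0,0,-30,0,0,0,-15,0,0,0,-5,0,0,0,0,0,0,0,0,0], hand=1)

```text
time_s: 28.85
ee_pos: [0.4286, -0.3532, 0.1919]
eef_rot: [-3.14, -0.001, 1.571]
force: [0.9, -0.3, -1.1]
grip_width: 0.0939
grip_force: 0.0
```

```bash
python3 - <<'E'
from h import *
o=monitor.get_obs();print(o['ee_pos'],o['force'])
c=snap('wrist','w10.png')
print('jr',top(c,(.429,-.354),.055,.0225),'sr',top(c,T['sr'],.015,.042))
E
```

```text
[ 0.4285822  -0.35324063  0.19187295] [ 0.90668026 -0.25148967 -1.11597745]
jr [ 4.304e-01 -3.534e-01  2.290e-02  4.303e-01 -3.533e-01  1.808e+03] sr [ 4.293e-01 -3.537e-01  4.180e-02  4.293e-01 -3.539e-01  3.014e+03]
```

View pics/w10.png

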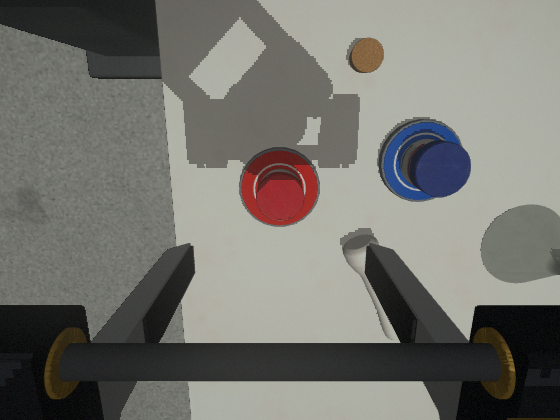

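Emit:
apply_moves(plan=[12,4,-10,0,30,10,-15,0,44,16,-5,0,44,16,0,0,44,16,0,0,44,16,0,0,44,16,0,0,44,15,0,0,44,16,0,0,44,15,0,0,36,12,0,0,18,7,0,0,10,3,0,0,0,0,0,0,0,0,0,0])

```text
time_s: 30.4
ee_pos: [0.5907, 0.1034, 0.2229]
eef_rot: [-3.141, 0.0, 1.57]
force: [0.5, 0.2, -0.6]
grip_width: 0.0943
grip_force: 0.0
```

```bash
python3 - <<'E'
from h import *
o=monitor.get_obs();print(o['ee_pos'],o['force'])
c=snap('wrist','w11.png')
print('bb',top(c,(.591,.105),.086,.0115),'sn',top(c,T['sn'],.015,.042))
# brown body: depth points with z<.08
P=cloud(c);m=(np.hypot(P[...,0]-.591,P[...,1]-.105)<.03)&(P[...,2]>.03)&(P[...,2]<.06)
q=P[m];print('body',q[:,:2].min(0),q[:,:2].max(0))
E
```

```text
[0.59067634 0.10344427 0.22289445] [ 0.51976094  0.17200168 -0.61022469]
bb [5.930e-01 1.073e-01 1.200e-02 5.925e-01 1.073e-01 4.880e+02] sn [4.384e-01 9.880e-02 4.230e-02 4.382e-01 9.930e-02 4.296e+03]
body [0.57340815 0.08736221] [0.61265219 0.12677065]
```

View pics/w11.png

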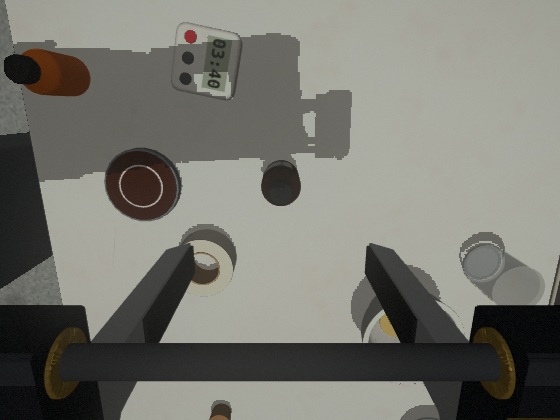

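Emit:
apply_moves(plan=[3.1,1.4,0,0,0,0,10,0,0,0,25,0,0,0,40,0,0,0,45,0,0,0,40,0,0,0,25,0,0,0,12,0,0,0,5,0,0,0,2,0,0,0,0,0,0,0,0,0])

```text
time_s: 31.65
ee_pos: [0.5929, 0.1076, 0.02]
eef_rot: [3.14, -0.0, 1.571]
force: [0.9, 0.3, 0.8]
grip_width: 0.0938
grip_force: 0.0
```

Emit:
apply_moves(plan=[0,0,0,0,0,0,0,0,0,0,0,0,0,0,0,0,0,0,0,0,0,0,0,0,0,0,0,0,0,0,0,0,0,0,0,0], hand=-1, squeeze=20)

```text
time_s: 32.55
ee_pos: [0.5923, 0.1076, 0.0188]
eef_rot: [-3.142, 0.0, 1.571]
force: [-0.5, -0.4, 0.7]
grip_width: 0.0391
grip_force: 20.0
```

Emit:
apply_moves(plan=[0,0,-10,0,0,0,-25,0,0,0,-40,0,0,0,-45,0,0,0,-40,0,0,0,-20,0,0,0,-10,0,-6,-11,0,0,-14,-26,0,0,-22,-40,0,0,-20,-38,0,0,-14,-26,0,0,-6,-11,0,0,-2,-3,0,0,0,0,0,0,0,0,0,0])

```text
time_s: 34.15
ee_pos: [0.438, 0.024, 0.2087]
eef_rot: [-3.141, -0.0, 1.571]
force: [0.7, 0.6, -1.1]
grip_width: 0.0391
grip_force: 20.0
```

```bash
python3 - <<'E'
from h import *
o=monitor.get_obs();print(o['ee_pos'],o['eef_rot'],o['grip_width'])
c=snap('wrist','w12.png')
print('sn',top(c,T['sn'],.015,.042))
E
```

```text
[0.43804165 0.0239516  0.20865392] [-3.14128586e+00 -1.16747024e-04  1.57107934e+00] 0.03907843458821801
sn [4.369e-01 9.840e-02 4.180e-02 4.371e-01 9.840e-02 5.404e+03]
```

Emit:
apply_moves(plan=[10,-2.3,0,0,20,0,0,0,24,0,0,0,14,0,0,0,6,0,0,0,0,0,10,0,0,0,25,0,0,0,35,0,0,0,40,0,0,0,30,0,0,0,15,0,0,0,8,0,0,0,5,0,0,0,0,0,0,0,0,0])

```text
time_s: 35.7
ee_pos: [0.4354, 0.0976, 0.0415]
eef_rot: [3.14, -0.0, 1.571]
force: [0.3, 1.1, -1.0]
grip_width: 0.0391
grip_force: 20.0
```

Emit:
apply_moves(plan=[0,0,2,0,0,0,1,0,0,0,1,0,0,0,0,0,0,0,0,0])

```text
time_s: 36.2
ee_pos: [0.435, 0.0976, 0.0369]
eef_rot: [3.142, -0.0, 1.571]
force: [-0.4, 0.5, -1.4]
grip_width: 0.0389
grip_force: 20.0
```

Emit:
apply_moves(plan=[0.8,0.7,1,0,0,0,0.8,0,0,0,0.5,0,0,0,0.4,0,0,0,0.4,0,0,0,0,0,0,0,0,0])

```text
time_s: 36.9
ee_pos: [0.4357, 0.0984, 0.0338]
eef_rot: [3.142, -0.0, 1.571]
force: [-0.5, 0.6, 0.0]
grip_width: 0.0391
grip_force: 20.0
```

Emit:
apply_moves(plan=[0,0,0.4,0,0,0,0,0,0,0,0,0])

```text
time_s: 37.2
ee_pos: [0.4357, 0.0984, 0.0337]
eef_rot: [3.142, -0.0, 1.571]
force: [-4.2, -0.2, 7.4]
grip_width: 0.0392
grip_force: 20.0
```

Emit:
apply_moves(plan=[0,0,0,0,0,0,0,0,0,0,0,0,0,0,0,0,0,0,-10,0,0,0,-25,0,0,0,-40,0,0,0,-45,0,0,0,-30,0,0,0,-25,0,0,0,-15,0,0,0,-5,0,0,0,0,0,0,0,0,0], hand=1)

```text
time_s: 38.6
ee_pos: [0.4354, 0.0983, 0.2277]
eef_rot: [-3.141, 0.0, 1.571]
force: [1.1, 0.2, -0.5]
grip_width: 0.0937
grip_force: 0.0
```

```bash
python3 - <<'E'
from h import *
o=monitor.get_obs();print(o['ee_pos'],o['force'])
c=snap('wrist','w13.png')
print('bb',top(c,(.436,.099),.101,.0115),'sn',top(c,T['sn'],.015,.042))
snap('side','side13.png')
E
```

```text
[0.43536427 0.09834401 0.22765011] [ 1.12486474  0.19740556 -0.49430435]
bb [4.361e-01 9.790e-02 1.190e-02 4.366e-01 9.780e-02 5.090e+02] sn [4.369e-01 9.900e-02 4.170e-02 4.370e-01 9.890e-02 2.661e+03]
```

View pics/w13.png

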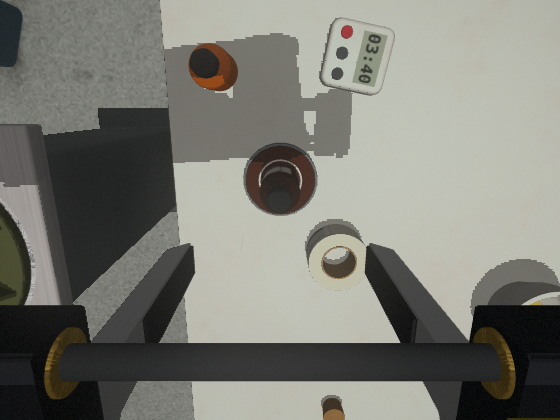

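View pics/side13.png

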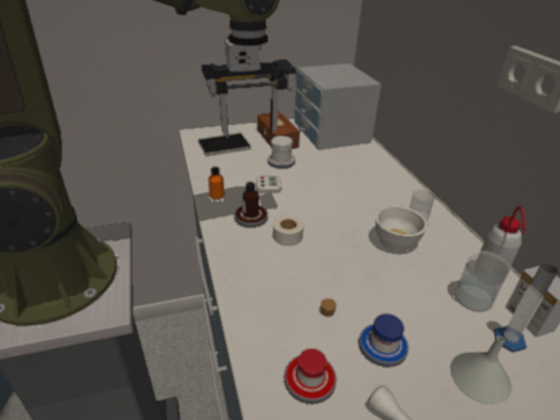

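All four containers stand upright and centred to about 1 mm: white (282,150), brown bottle (250,205), blue (387,335) and red (312,368). The timer, label roll and orange bottle have not moved. I'm handing in.

```bash
python3 -c "
from station import ctrl
print(ctrl.hand_in())"
```

```text
the job is handed in; nothing more can be done
None
```

The job is handed in: the white, blue and red jars and the brown bottle each stand upright and released on their matching stand, within about 1 mm of the ring's centre by camera; the timer, label roll and orange bottle were left alone, and it took about 39 s.

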